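Show the edge of the walnut label plate above the basket

ROBOT

A 7-joint arm with a two-finger parallel gripper is mounted at the origin on the work surface. World frame = base frame: x ahead of the robot, y to its left, z up, the work surface at z = 0. Lengths are in m, angles in rad, forces in N, time in s.
With the tool pointing down it reaches from about 0.425 to 0.875 m from the base axis. Payload 8.4 kg.
Tool frame: the origin (TCP) lies at the very end of the fingers, on their centre line; the grasp point (between the pads) lies 19 mm behind it (grip_depth is the distance from the TCP to the grasp point, in m); y points along the fingers, z is the direction in which the jaws open and shut, and the axes are right-handed (so a half turn about y gives the same grasp; the last joint's range is limited). The gripper opens to 85 mm and grips with 20 to 120 N. Pads are 22 mm wide; open, the fingers measure 114 mm over their backs; the gripper's body (76 mm by 85 mm) begins 54 mm behind the grasp point. The pads swing forward as they close: fully open they stand 13 mm farther back than shut.
Start: joints at [1.084, 0.333, 0.04, 1.465, -0.013, 1.343, -0.059], TCP at [0.246, -0.602, 0.204] pointing down, gripper open.
Joint ranges: [-2.58, 2.58], [-0.38, 2.09], [-1.3, 1.39], [0.25, 2.4], [-1.5, 4.64], [0.08, 2.09], [-2.65, 2.65]. Speed limits (rad/s): [2.22, 2.22, 2.79, 2.79, 3.14, 3.14, 3.14].

INTERFACE

Orientations are given as a unit quaternion [w, x, y, z].
In Python, from workcell import get_state, get_image, job_done, grip_depth gives the robot as it stands.
- The arm moves only by the tool send_rows, never from a script. Its argument "motion" is a list that holds one entry, the list of rows, each a list of 7 numbers: the shift along the world's x, y, z in mm, then the turn, a rotation vector about the world's x, y, z in rad, then the finger opening in mm, from 0 to 85.4. A call has 1 to 12 rows; each row is the pose to reach, as a shift and turn from the pose commanded when the call began; what a row does not reach only later rows make up. A row lasts 1/10 s, in which the tool goes at most 50 mm and 8.59 degrees, less where a joint would pass 70% of its speed; a pose out of reach is approached as far as the arm can. A call with a gripper value outside its range is refused whole. The fingers move at their own pace and stop on an object; "force" is the grip in N (left out, the last holds). Time passes only in rows, so rows that repeat a pose let the fingers close. It gives the time, the measured TCP pose, the force and the opening at its end, in the units of the state.
- get_state(): the state, without advancing time (a new reading comes with each control period).
- get_image(name): name is "scene" or "top" or "wrist"; returns a dict with "frame" (420x560x3 uint8, red, green, blue), "K" (3x3 intrinsics, pixels), "extrinsics" (4x4, takes a point from world to camera coordinates); the wrist camera has in their place "T_tool_cam" (4x4, takes a point from camera to tool coordinates, whose origin is the TCP and whose axes are the tool frame's). Camera axes: x right, y down, z forward; pixel columns grow to the right and rows downward; lengths in m; the calibration is good to about 2 mm. A picture is of the moment at which its call begins: read the wrist's pose just before it. There is no depth.
- job_done(): hands the job in, once; it reports no verdict.
The state is a dict: "clock": time; "joint_positions": joint angles; "qvel": joint speeds; "tau": joint torques, N m; "eef_pos": TCP position; "tcp_rot": TCP orientation; "force": force on the tool from outside, world axes, zero at the start; "moment": the same for the moment, N m; "grip_width": finger opening in m.
Only numpy, scipy, OpenCV 4.12 (cv2) and the standard library are available. Lean on these libraries where they do the work, as an engineer would, in place of code of your own. Each camera call takes 0.05 s, during which the arm holds its last target.

TASK

Push the dark walnut label plate along its lane on the ledge, towards the end where the straw basket stands, until about a third of its length (35 mm) sticks out past that end of the ledge, so that the basket maker can take it by its edge. Only push or drag it with the fingertips, never pick it up, tip it or let it fall; it must be left lying flat. Leave the pale maple plate, the basket and everything else where they are.

Things in the scene. Friction and masses are not known exactly. Their poses are not given: they have to be found in the camera images.
- ledge: Fixed ledge, grey board with wooden lips, 157 mm (its x) by 300 mm long (its y, ends at y = -150 and +150 mm); origin at the centre of its underside, z up. Two lanes run along its y, centred at its x = -37 and +37 mm, each 65 mm wide, open at both ends, floor 70 mm above the work surface. Lips 9 mm wide beside and between the lanes stand 8 mm above the lane floor.
- walnut_plate: Loose dark brown walnut plate, 60 mm wide (its x), 110 mm long (its y), 6 mm thick, about 40 g, lying flat in one of the two lanes (either one) with its length along the lane. Origin at the centre of its underside. It slides with wood-like friction and the lips guide it. Flush brass eyelet at each end.
- maple_plate: Loose pale maple plate of the same size, in the other lane; must stay where it is. Origin at the centre of its underside.
- basket: Shallow round straw basket, 126 mm across the rim, 57 mm high, standing on the work surface past one end of the ledge (either end), about on the ledge's centre line; it marks the end to push to. Origin at the centre of its underside.
- bowl: Blue bowl, 110 mm across, 45 mm high, past the other end of the ledge. Origin at the centre of its underside.
- mallet: Wooden mallet, 260 mm long, lying to the right of the ledge. Bystander.
- screwdriver: Screwdriver with orange handle, 190 mm long, lying beyond the ledge. Bystander.
- jar: Amber jar with grey cap, 64 mm across, 85 mm high, standing to the right of the ledge. Bystander; origin at the centre of its underside.
- bobbin: Turned wooden bobbin, 48 mm across, 64 mm high, standing to the left of the ledge. Bystander; origin at the centre of its underside.
- offcut: Dark wood offcut, 70 x 110 x 45 mm, lying to the left of the ledge. Bystander; origin at the centre of its underside.

How it is judged:
At the end, for the whole second after the job is handed in: The walnut plate lies still and flat in its lane (within 0.06 rad of level) with 23 to 47 mm of its length past the ledge end at which the basket stands; the maple plate is within 15 mm and the basket within 20 mm of where they started (((y of basket in the frame of ledge above 0 m and y of walnut_plate in the frame of ledge between 0.118 and 0.142 m) or (y of basket in the frame of ledge below 0 m and y of walnut_plate in the frame of ledge between -0.142 and -0.118 m)) and z of walnut_plate in the frame of ledge between 0.067 and 0.074 m and angle between walnut_plate's own z axis and vertical below 0.06 rad and angle between the y axis of walnut_plate and the y axis of ledge, either way round below 0.1 rad and linear speed of walnut_plate below 0.01 m/s and distance of maple_plate from where it was at the start of the episode below 0.015 m and distance of basket from where it was at the start of the episode below 0.02 m); the robot touches nothing.
It fails at once if the walnut plate is lifted more than 10 mm off the lane floor (z of walnut_plate in the frame of ledge above 0.08 m).
It fails at once if the walnut plate tips more than 0.2 rad or falls off the ledge (angle between walnut_plate's own z axis and vertical above 0.2 rad or z of walnut_plate in the frame of ledge below 0.055 m).
It fails at once if the maple plate is moved more than 15 mm (distance of maple_plate from where it was at the start of the episode above 0.015 m).
It fails at once if the basket is moved more than 20 mm (distance of basket from where it was at the start of the episode above 0.02 m).
It fails at once if another thing on the bench is moved more than 20 mm (distance of any of bowl, mallet, screwdriver, jar, bobbin, offcut from where it was at the start of the episode above 0.02 m).
It also fails if it takes over 32 s, if anything falls off the work surface, if the arm or the gripper's body presses on something with over 40 N, if the wrist force passes 120 N, or if a joint passes its speed limit or range.

## Working session

There is one attempt and no reset: what is moved stays moved. The work goes in short steps, Python scripts to look and compute and a tool call to move; the robot and the scene stay as the last step left them, time stands still between calls to the robot, and variables do not carry over. Pictures are saved under pics/ and viewed, and the job is handed in when it is done.

Besides the shell and the picture viewer there is one more tool, called after "Request:" as name(argument=value, ...), one argument or row to a line, values as JSON. send_rows: Moves the arm, as the interface text tells. Its arguments: {"type":"object","properties":{"motion":{"type":"array"},"force":{"type":"number"}},"required":["motion"]}

```bash
mkdir -p pics; python3 - <<'E'
from workcell import *
import cv2,numpy as np
s=get_state();print(s['clock'],s['eef_pos'],s['tcp_rot'],s['grip_width'],s['force'],grip_depth)
for n in('scene','top'):
    i=get_image(n);cv2.imwrite(f'pics/{n}0.png',cv2.cvtColor(i['frame'],cv2.COLOR_RGB2BGR));np.savez(f'{n}0.npz',K=i['K'],E=i['extrinsics']);print(i['K'],i['extrinsics'])
E
```

```text
0.0 [ 0.24555988 -0.60128756  0.20331367] [ 0.13608736 -0.13638719  0.69441604 -0.69330017] 0.08566288349044782 [ 0.80844692  0.17353584 -0.14192944] 0.0187
[[519.36884104   0.         278.00693227]
 [  0.         519.36884104 202.9568143 ]
 [  0.           0.           1.        ]] [[-0.09002972  0.99590184 -0.00861306  0.06922611]
 [ 0.62807154  0.05006185 -0.7765436  -0.31744915]
 [-0.77293001 -0.07532162 -0.63000465  2.05027224]
 [ 0.          0.          0.          1.        ]]
[[458.44056184   0.         283.96989932]
 [  0.         458.44056184 214.79233809]
 [  0.           0.           1.        ]] [[-0.01665494 -0.99984008 -0.0065132  -0.00167531]
 [-0.99068378  0.01738228 -0.13506852  0.59350301]
 [ 0.13516013  0.00420297 -0.99081485  1.56274079]
 [ 0.          0.          0.          1.        ]]
```

View pics/top0.png

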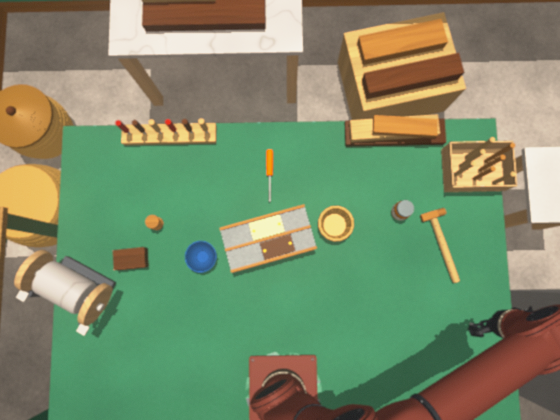

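View pics/scene0.png

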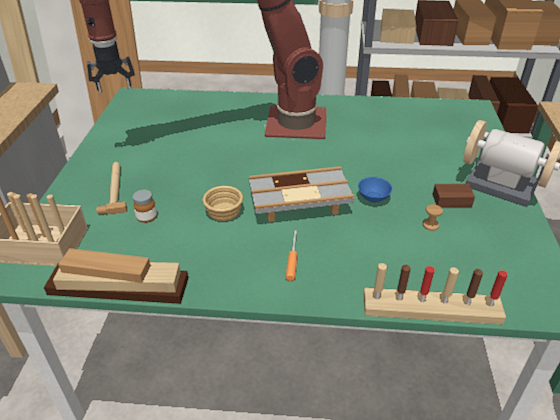

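Top view: the ledge is at about (267,238), with the basket on its right (336,223) and the bowl on its left. The walnut plate is in the lane nearer the robot, at about (277,247). I'll enlarge both views.

```bash
python3 - <<'E'
import cv2
a=cv2.imread('pics/top0.png')[190:285,205:365];cv2.imwrite('pics/topc.png',cv2.resize(a,None,fx=5,fy=5,interpolation=cv2.INTER_CUBIC))
a=cv2.imread('pics/scene0.png')[155:230,235:365];cv2.imwrite('pics/scenec.png',cv2.resize(a,None,fx=6,fy=6,interpolation=cv2.INTER_CUBIC))
E
```

```text
(no output)
```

View pics/topc.png

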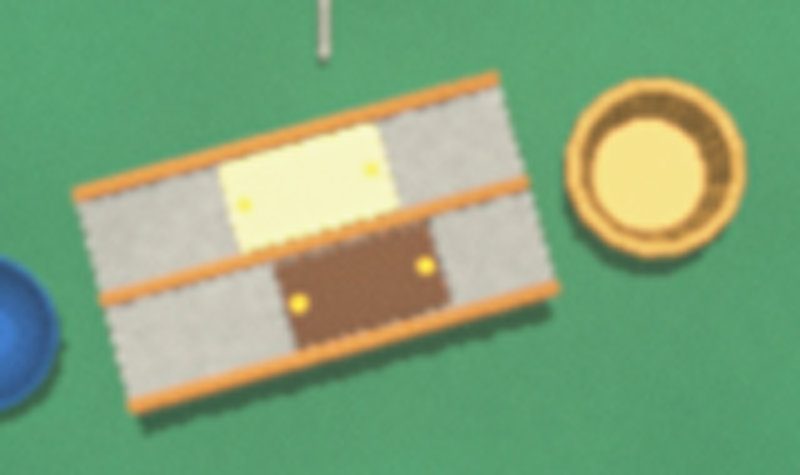

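View pics/scenec.png

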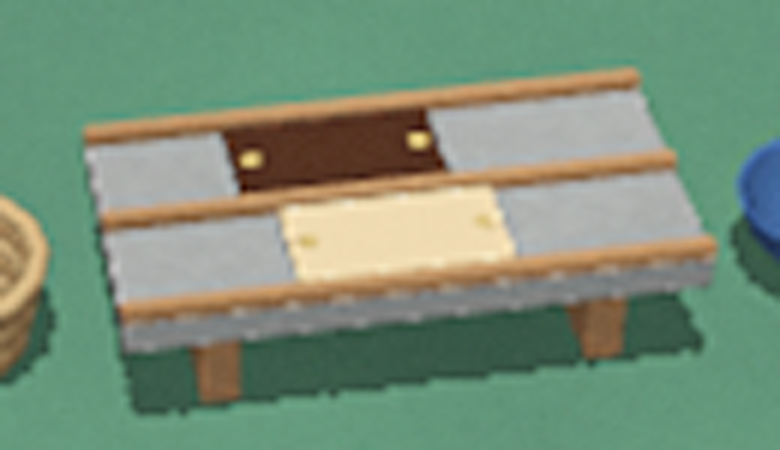

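```bash
cat >h.py <<'E'
import numpy as np
def unp(n,uv,z):
    d=np.load(n+'0.npz');K,E=d['K'],d['E'];R,t=E[:3,:3],E[:3,3]
    c=-R.T@t;o=[]
    for u in uv:
        r=R.T@np.linalg.inv(K)@[*u,1];o.append(c+r*(z-c[2])/r[2])
    return np.array(o)[:,:2]
E
python3 - <<'E'
from h import *
T=lambda a:np.array(a)/5+[205-.4,190-.4]
S=lambda a:np.array(a)/6+[235-.42,155-.42]
tl=unp('top',T([(75,192),(497,76),(103,299),(527,184),(132,407),(558,290)]),.078)
te=unp('top',T([(299,303),(426,265),(245,205),(371,169)]),.076)
tc=unp('top',T([(272,264),(432,222),(450,303),(296,350)]),.076)
sl=unp('scene',S([(714,245),(124,312),(673,158),(104,218),(637,77),(88,134)]),.078)
se=unp('scene',S([(418,140),(251,159),(483,221),(308,241)]),.076)
b=unp('top',T([(655,168)]),.057)
m=np.array([(74,150),(74,-150),(0,150),(0,-150),(-74,150),(-74,-150)])/1e3
def fit(w):
    A=m-m.mean(0);B=w-w.mean(0);U,s,V=np.linalg.svd(A.T@B);R=V.T@np.diag([1,np.linalg.det(V.T@U.T)])@U.T
    c=w.mean(0);print('c',c,'yaw',np.arctan2(R[1,0],R[0,0]),'res mm',((w-c)-A@R.T).round(4).tolist());return R,c
for l,e in((tl,te),(sl,se)):
    R,c=fit(l);print((e-c)@R, 'basket',(b-c)@R, 'basket w',b)
    print('corners',(tc-c)@R)
    print('walnut w',e[:2].mean(0),R)
E
```

```text
c [0.5106676  0.04428596] yaw 0.2514559405183432 res mm [[0.0017, -0.0002], [0.0019, 0.0015], [0.0003, -0.0009], [-0.0011, 0.0012], [-0.0009, -0.002], [-0.0019, 0.0004]]
[[-0.0375874   0.02199985]
 [-0.03558509 -0.06771012]
 [ 0.03651113  0.040172  ]
 [ 0.03752216 -0.04901981]] basket [[-0.01161022 -0.23832695]] basket w [[ 0.55872168 -0.18943468]]
corners [[-0.00721239  0.03281045]
 [-0.00847267 -0.0794394 ]
 [-0.06468881 -0.07650195]
 [-0.06764227  0.03216728]]
walnut w [0.48091864 0.01304641] [[ 0.96855119 -0.24881438]
 [ 0.24881438  0.96855119]]
c [0.51485764 0.04573989] yaw 0.25425269981588816 res mm [[0.0004, -0.0007], [0.0009, 0.0014], [0.0003, -0.0016], [-0.0013, 0.0006], [0.0003, -0.0013], [-0.0006, 0.0015]]
[[-0.04133662  0.02189858]
 [-0.04018049 -0.06709347]
 [ 0.03237329  0.04034183]
 [ 0.03308235 -0.04995513]] basket [[-0.01669775 -0.23864685]] basket w [[ 0.55872168 -0.18943468]]
corners [[-0.01154163  0.0324772 ]
 [-0.01311584 -0.0797687 ]
 [-0.06932355 -0.07667403]
 [-0.07197308  0.03200304]]
walnut w [0.48109317 0.01361724] [[ 0.96785153 -0.2515222 ]
 [ 0.2515222   0.96785153]]
```

```bash
python3 - <<'E'
import numpy as np
from scipy.spatial.transform import Rotation as Ro
from workcell import get_state
s=get_state();q=s['tcp_rot'];R=Ro.from_quat([q[1],q[2],q[3],q[0]]).as_matrix();print(R.round(3),s['clock'])
for sg in(1,-1):
  z=sg*np.array([np.cos(.253),np.sin(.253),0]);y=np.array([0,0,-1.]);G=np.c_[np.cross(y,z),y,z]
  print(Ro.from_matrix(G@R.T).as_rotvec())
p=np.array([.459,.098,.15]);print((p-s['eef_pos'])*1000)
E
```

```text
[[-0.926 -0.001  0.378]
 [-0.378  0.001 -0.926]
 [ 0.    -1.    -0.001]] 0.1
[-6.13721215e-04 -1.47897806e-03  1.43604243e+00]
[-1.53446907e-03  6.36747933e-04 -1.70554961e+00]
[213.41208186 699.32912946 -53.40101553]
```

Request:
send_rows(
  motion=[
    [[30, 40, 0, 0, 0, 0.08, 0], [55, 80, 0, 0, 0, 0.16, 0], [80, 120, 0, 0, 0, 0.24, 0], [105, 160, 0, 0, 0, 0.32, 0], [130, 200, 0, 0, 0, 0.4, 0], [155, 240, 0, 0, 0, 0.48, 0], [180, 280, 0, 0, 0, 0.56, 0], [205, 320, 0, 0, 0, 0.64, 0], [230, 360, 0, 0, 0, 0.72, 0], [254, 401, 0, 0, 0, 0.8, 0], [254, 401, 0, 0, 0, 0.8, 0]],
  ],
)

```text
clock: 1.2
eef_pos: [0.5028, -0.1932, 0.2042]
tcp_rot: [0.4, -0.398, 0.584, -0.583]
force: [0.2, 0.3, -0.2]
grip_width: -0.0002
```

Request:
send_rows(
  motion=[
    [[-4, 30, -3, 0, 0, 0.06, 0], [-8, 65, -8, 0, 0, 0.14, 0], [-12, 100, -15, 0, 0, 0.21, 0], [-16, 135, -22, 0, 0, 0.28, 0], [-20, 170, -30, 0, 0, 0.36, 0], [-24, 205, -36, 0, 0, 0.43, 0], [-30, 240, -42, 0, 0, 0.5, 0], [-36, 270, -48, 0, 0, 0.58, 0], [-41, 298, -54, 0, 0, 0.636, 0], [-41, 298, -54, 0, 0, 0.636, 0], [-41, 298, -54, 0, 0, 0.636, 0]],
  ],
)

```text
clock: 2.3
eef_pos: [0.4585, 0.0973, 0.15]
tcp_rot: [-0.559, 0.559, -0.433, 0.433]
force: [0.5, -0.2, -1.0]
grip_width: -0.0001
```

```bash
python3 - <<'E'
from workcell import *
import cv2,numpy as np
from scipy.spatial.transform import Rotation as Ro
s=get_state();q=s['tcp_rot'];print(s['clock'],s['eef_pos'],Ro.from_quat([q[1],q[2],q[3],q[0]]).as_matrix().round(3),s['grip_width'],s['force'])
i=get_image('wrist');cv2.imwrite('pics/w1.png',cv2.cvtColor(i['frame'],cv2.COLOR_RGB2BGR));print(i['K'],i['T_tool_cam'])
i=get_image('scene');a=cv2.cvtColor(i['frame'],cv2.COLOR_RGB2BGR)[100:250,200:400];cv2.imwrite('pics/s1.png',cv2.resize(a,None,fx=4,fy=4))
E
```

```text
2.3 [0.45848856 0.09729254 0.14999129] [[ 0.251 -0.001  0.968]
 [-0.968 -0.     0.251]
 [ 0.    -1.    -0.001]] -9.029188179187333e-05 [ 0.51626548 -0.18561246 -0.96823905]
[[290.3481562    0.         280.31150798]
 [  0.         290.3481562  211.89702016]
 [  0.           0.           1.        ]] [[-6.13112417e-05  9.65832690e-01  2.59166376e-01 -6.53858242e-02]
 [-2.89157022e-04 -2.59166382e-01  9.65832647e-01 -1.69671819e-01]
 [ 9.99999956e-01 -1.57233786e-05  2.95167118e-04  4.83708462e-04]
 [ 0.00000000e+00  0.00000000e+00  0.00000000e+00  1.00000000e+00]]
```

View pics/w1.png

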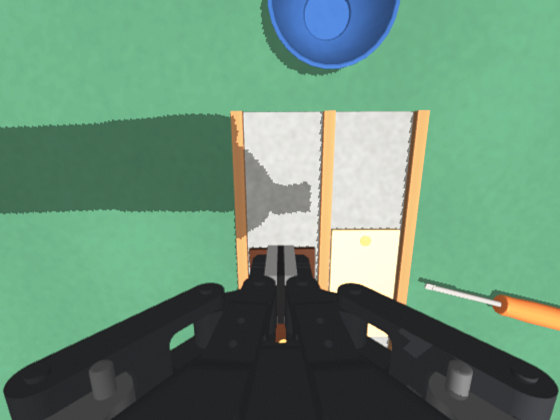

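View pics/s1.png

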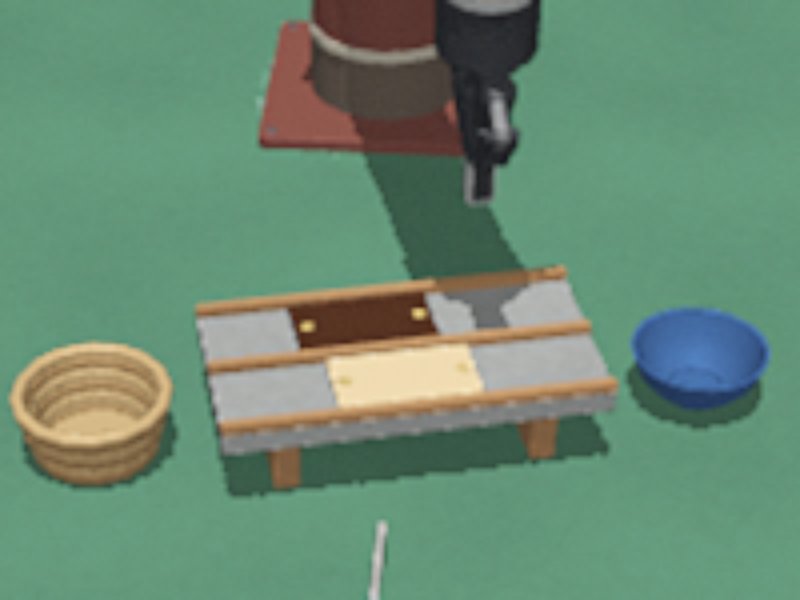

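Wrist view: the far ledge end is at row 111, with lip centres at columns 237, 328 and 422. The walnut trailing edge is at row 248, between columns 250 and 315. I'll cross-check with its calibration.

```bash
python3 - <<'E'
from workcell import *
import numpy as np
from scipy.spatial.transform import Rotation as Ro
s=get_state();q=s['tcp_rot'];R=Ro.from_quat([q[1],q[2],q[3],q[0]]).as_matrix();p=np.array(s['eef_pos'])
i=get_image('wrist');K=i['K'];T=i['T_tool_cam']
c=p+R@T[:3,3]
L=np.array([[np.cos(.253),-np.sin(.253)],[np.sin(.253),np.cos(.253)]]);o=np.array([.5125,.045])
for n,u,z in[('lipA',(237,111),.078),('lipM',(328,111),.078),('lipB',(422,111),.078),('edge',(250,248),.076),('edge',(315,248),.076),('mapleEdge',(333,229),.076),('mapleEdge',(400,229),.076)]:
    r=R@T[:3,:3]@np.linalg.inv(K)@[*u,1];w=c+r*(z-c[2])/r[2];print(n,w[:2].round(4),((w[:2]-o)@L).round(4))
print('tcp',(p[:2]-o)@L)
E
```

```text
lipA [0.4058 0.1681] [-0.0725  0.1459]
lipM [0.4754 0.1859] [-0.0007  0.1457]
lipB [0.5472 0.2043] [0.0735 0.1456]
edge [0.4415 0.0569] [-0.0658  0.0293]
edge [0.4981 0.0714] [-0.0073  0.0292]
mapleEdge [0.5085 0.0926] [0.008  0.0471]
mapleEdge [0.5658 0.1073] [0.0672 0.047 ]
tcp [-0.03901869  0.06291982]
```

Request:
send_rows(
  motion=[
    [[0, 0, -25, 0, 0, 0, 0], [0, 0, -50, 0, 0, 0, 0], [0, 0, -65, 0, 0, 0, 0], [0, 0, -72, 0, 0, 0, 0], [0, 0, -75, 0, 0, 0, 0], [0, 0, -75, 0, 0, 0, 0], [0, 0, -75, 0, 0, 0, 0], [0, 0, -75, 0, 0, 0, 0]],
  ],
)

```text
clock: 3.25
eef_pos: [0.4594, 0.0973, 0.076]
tcp_rot: [0.559, -0.559, 0.433, -0.433]
force: [-0.4, 0.7, -0.1]
grip_width: 0.0001
```

Request:
send_rows(
  motion=[
    [[0, 0, -1, 0, 0, 0, 0], [0, 0, -2, 0, 0, 0, 0], [0, 0, -2.5, 0, 0, 0, 0], [0, 0, -2.5, 0, 0, 0, 0], [0, 0, -2.5, 0, 0, 0, 0]],
  ],
)

```text
clock: 3.75
eef_pos: [0.4587, 0.0973, 0.0727]
tcp_rot: [-0.559, 0.559, -0.433, 0.433]
force: [-0.3, -0.3, -0.1]
grip_width: -0.0001
```

```bash
python3 - <<'E'
from workcell import *
import cv2,numpy as np
i=get_image('wrist');cv2.imwrite('pics/w2.png',cv2.cvtColor(i['frame'],cv2.COLOR_RGB2BGR))
i=get_image('scene');a=cv2.cvtColor(i['frame'],cv2.COLOR_RGB2BGR)[140:230,235:365];cv2.imwrite('pics/s2.png',cv2.resize(a,None,fx=6,fy=6))
E
```

```text
(no output)
```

View pics/s2.png

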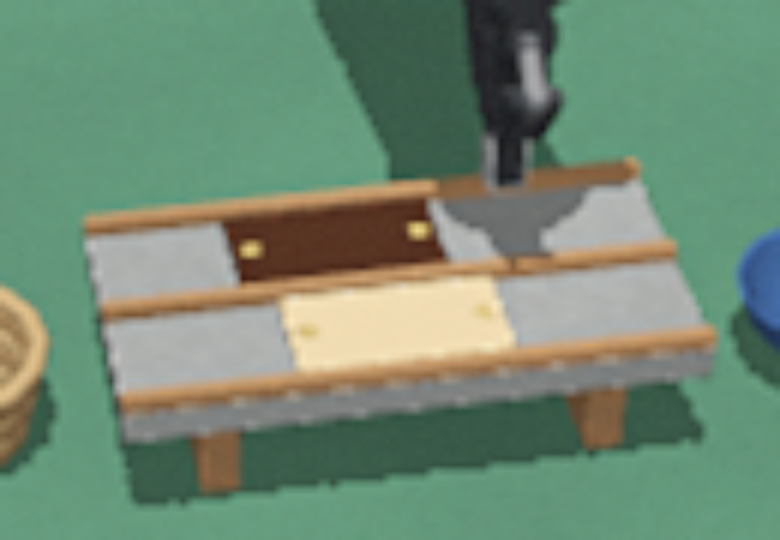

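View pics/w2.png

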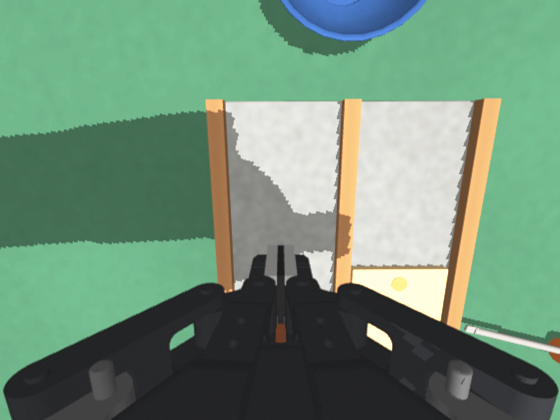

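```bash
python3 - <<'E'
import numpy as np
d=np.load('scene0.npz')
for z in(.0727,.0927,.11):
    p=d['E']@[.4587,.0973,z,1];u=d['K']@p[:3];u=u[:2]/u[2];print(u,(u-[235,140])*6)
E
```

```text
[317.27882453 177.36574827] [493.67294719 224.19448961]
[317.52751327 172.219303  ] [495.16507962 193.31581798]
[317.74575116 167.70301744] [496.47450696 166.21810465]
```

The visible fingertip sits about 20 mm higher in both views than the reported TCP height implies, and there is no contact yet. I'll lower in small steps and watch the force.

Request:
send_rows(
  motion=[
    [[0, 0, -1, 0, 0, 0, 0], [0, 0, -2, 0, 0, 0, 0], [0, 0, -2, 0, 0, 0, 0]],
  ],
)

```text
clock: 4.15
eef_pos: [0.4587, 0.0973, 0.0705]
tcp_rot: [-0.559, 0.559, -0.433, 0.433]
force: [0.1, 0.8, 0.5]
grip_width: -0.0002
```

Request:
send_rows(
  motion=[
    [[0, 0, -1, 0, 0, 0, 0], [0, 0, -2, 0, 0, 0, 0], [0, 0, -2, 0, 0, 0, 0]],
  ],
)

```text
clock: 4.45
eef_pos: [0.4587, 0.0973, 0.0685]
tcp_rot: [-0.559, 0.559, -0.433, 0.433]
force: [0.1, -0.3, 0.3]
grip_width: -0.0001
```

Request:
send_rows(
  motion=[
    [[0, 0, -1, 0, 0, 0, 0], [0, 0, -2, 0, 0, 0, 0], [0, 0, -3, 0, 0, 0, 0], [0, 0, -3, 0, 0, 0, 0]],
  ],
)

```text
clock: 4.85
eef_pos: [0.4587, 0.0973, 0.0655]
tcp_rot: [-0.559, 0.559, -0.433, 0.433]
force: [0.7, 1.4, 1.0]
grip_width: 0.0003
```

```bash
python3 - <<'E'
from workcell import *
import cv2,numpy as np
i=get_image('scene');f=cv2.cvtColor(i['frame'],cv2.COLOR_RGB2BGR);cv2.imwrite('pics/s3.png',cv2.resize(f[130:205,265:365],None,fx=8,fy=8,interpolation=cv2.INTER_CUBIC))
E
```

```text
(no output)
```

View pics/s3.png

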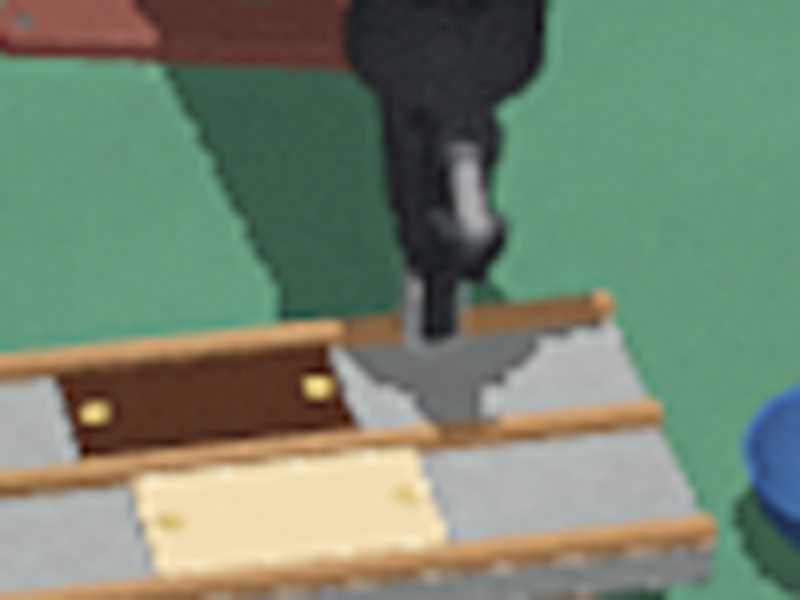

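Request:
send_rows(
  motion=[
    [[0, 0, -2, 0, 0, 0, 0], [0, 0, -4, 0, 0, 0, 0], [0, 0, -6, 0, 0, 0, 0], [0, 0, -6, 0, 0, 0, 0]],
  ],
)

```text
clock: 5.3
eef_pos: [0.4585, 0.0972, 0.0593]
tcp_rot: [-0.559, 0.559, -0.433, 0.433]
force: [0.9, -0.8, -0.1]
grip_width: 0.0003
```

Request:
send_rows(
  motion=[
    [[0, 0, -1.5, 0, 0, 0, 0], [0, 0, -3, 0, 0, 0, 0], [0, 0, -4, 0, 0, 0, 0], [0, 0, -4, 0, 0, 0, 0]],
  ],
)

```text
clock: 5.7
eef_pos: [0.4587, 0.0973, 0.0556]
tcp_rot: [-0.559, 0.559, -0.433, 0.433]
force: [0.5, -0.5, -0.5]
grip_width: -0.0001
```

```bash
python3 - <<'E'
from workcell import *
import cv2,numpy as np
i=get_image('scene');f=cv2.cvtColor(i['frame'],cv2.COLOR_RGB2BGR);cv2.imwrite('pics/s4.png',cv2.resize(f[130:205,265:365],None,fx=8,fy=8,interpolation=cv2.INTER_CUBIC))
E
```

```text
(no output)
```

View pics/s4.png

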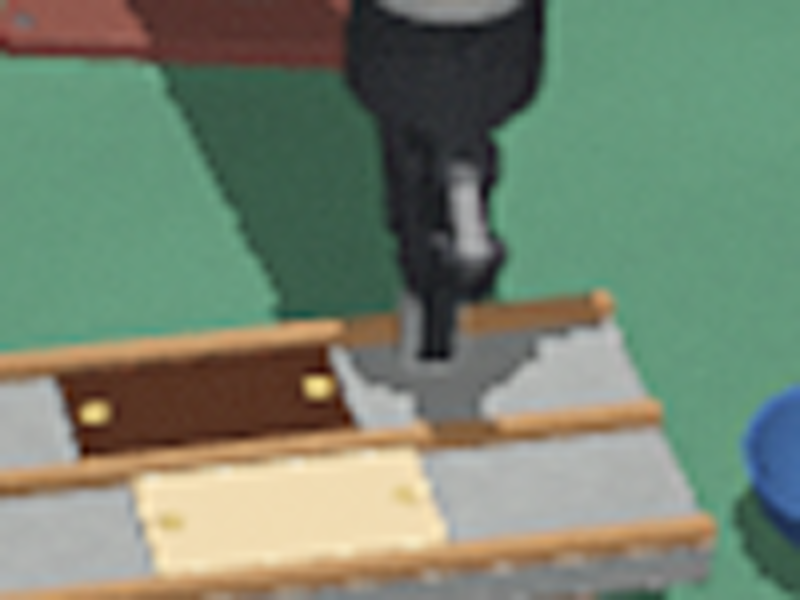

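Request:
send_rows(
  motion=[
    [[0, 0, -2, 0, 0, 0, 0], [0, 0, -4, 0, 0, 0, 0], [0, 0, -5, 0, 0, 0, 0], [0, 0, -5, 0, 0, 0, 0]],
  ],
)

```text
clock: 6.15
eef_pos: [0.4586, 0.0973, 0.0505]
tcp_rot: [-0.559, 0.559, -0.433, 0.433]
force: [-0.6, -0.1, 0.1]
grip_width: 0.0001
```

Request:
send_rows(
  motion=[
    [[0, 0, -1, 0, 0, 0, 0], [0, 0, -2, 0, 0, 0, 0], [0, 0, -2, 0, 0, 0, 0]],
  ],
)

```text
clock: 6.45
eef_pos: [0.4587, 0.0973, 0.0486]
tcp_rot: [-0.559, 0.559, -0.433, 0.433]
force: [-0.1, 0.6, -0.5]
grip_width: 0.0004
```

```bash
python3 - <<'E'
from workcell import *
import cv2,numpy as np
i=get_image('scene');f=cv2.cvtColor(i['frame'],cv2.COLOR_RGB2BGR);cv2.imwrite('pics/s5.png',cv2.resize(f[130:205,265:365],None,fx=8,fy=8,interpolation=cv2.INTER_CUBIC))
E
```

```text
(no output)
```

View pics/s5.png

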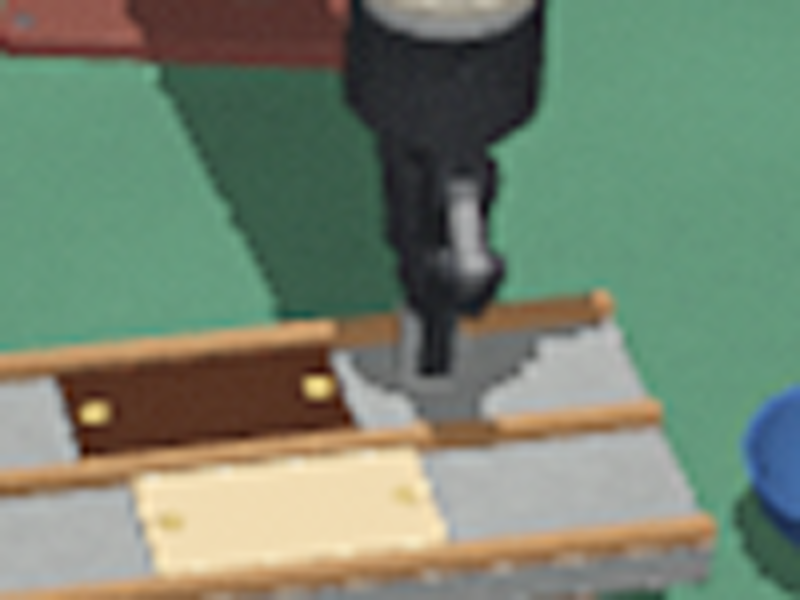

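Request:
send_rows(
  motion=[
    [[0, 0, -1, 0, 0, 0, 0], [0, 0, -2, 0, 0, 0, 0], [0, 0, -2, 0, 0, 0, 0]],
  ],
)

```text
clock: 6.8
eef_pos: [0.4587, 0.0973, 0.0466]
tcp_rot: [-0.559, 0.559, -0.433, 0.433]
force: [-0.4, 0.5, -0.7]
grip_width: -0.0002
```

Request:
send_rows(
  motion=[
    [[0, 0, -1, 0, 0, 0, 0], [0, 0, -1, 0, 0, 0, 0], [0, 0, -1, 0, 0, 0, 0]],
  ],
)

```text
clock: 7.1
eef_pos: [0.4588, 0.0973, 0.0457]
tcp_rot: [-0.559, 0.559, -0.433, 0.433]
force: [0.6, -0.7, -0.4]
grip_width: 0.0
```

Request:
send_rows(
  motion=[
    [[0, 0, -1, 0, 0, 0, 0], [0, 0, -1, 0, 0, 0, 0], [0, 0, -1, 0, 0, 0, 0]],
  ],
)

```text
clock: 7.4
eef_pos: [0.4587, 0.0973, 0.0447]
tcp_rot: [-0.559, 0.559, -0.433, 0.433]
force: [0.1, -0.3, -0.7]
grip_width: -0.0
```

Request:
send_rows(
  motion=[
    [[0, 0, -1, 0, 0, 0, 0], [0, 0, -1, 0, 0, 0, 0], [0, 0, -1, 0, 0, 0, 0]],
  ],
)

```text
clock: 7.7
eef_pos: [0.4587, 0.0973, 0.0437]
tcp_rot: [-0.559, 0.559, -0.433, 0.433]
force: [-0.4, -0.8, 0.6]
grip_width: -0.0001
```

```bash
python3 - <<'E'
from workcell import *
import cv2,numpy as np
i=get_image('scene');f=cv2.cvtColor(i['frame'],cv2.COLOR_RGB2BGR);cv2.imwrite('pics/s6.png',cv2.resize(f[130:205,265:365],None,fx=8,fy=8,interpolation=cv2.INTER_CUBIC))
E
```

```text
(no output)
```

View pics/s6.png

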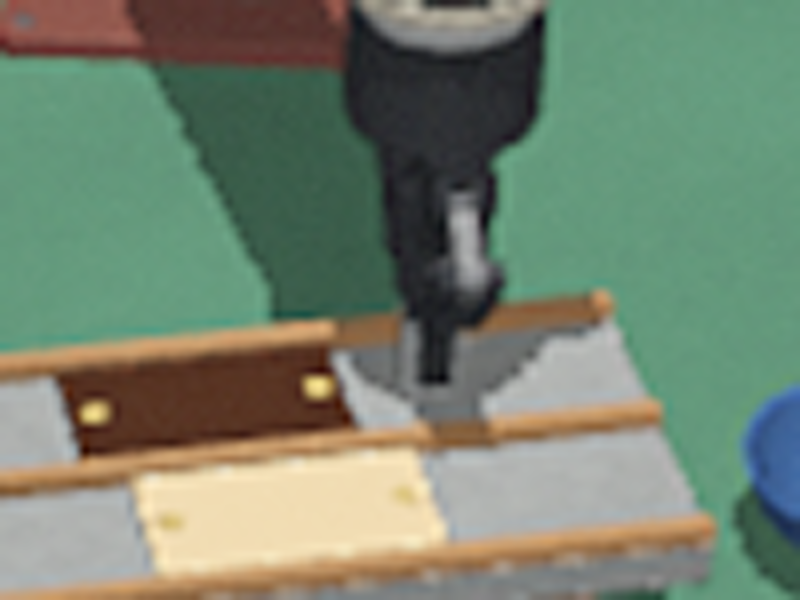

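Request:
send_rows(
  motion=[
    [[0, 0, -1, 0, 0, 0, 0], [0, 0, -1, 0, 0, 0, 0]],
  ],
)

```text
clock: 7.95
eef_pos: [0.4589, 0.0973, 0.0431]
tcp_rot: [-0.559, 0.559, -0.433, 0.433]
force: [-3.0, -0.6, 5.7]
grip_width: -0.0
```

Request:
send_rows(
  motion=[
    [[0, 0, -1, 0, 0, 0, 0], [0, 0, -1, 0, 0, 0, 0]],
  ],
)

```text
clock: 8.15
eef_pos: [0.459, 0.0973, 0.0429]
tcp_rot: [-0.559, 0.559, -0.433, 0.433]
force: [-7.7, -2.1, 19.1]
grip_width: 0.0001
```

Request:
send_rows(
  motion=[
    [[0, 0, -1, 0, 0, 0, 0], [0, 0, -1, 0, 0, 0, 0]],
  ],
)

```text
clock: 8.35
eef_pos: [0.4591, 0.0973, 0.0429]
tcp_rot: [-0.559, 0.559, -0.433, 0.433]
force: [-13.8, -3.3, 33.6]
grip_width: 0.0002
```

Request:
send_rows(
  motion=[
    [[0, 0, 3, 0, 0, 0, 0], [0, 0, 5, 0, 0, 0, 0], [0, 0, 5, 0, 0, 0, 0]],
  ],
)

```text
clock: 8.65
eef_pos: [0.4589, 0.0973, 0.0458]
tcp_rot: [0.559, -0.559, 0.433, -0.433]
force: [0.3, 0.3, 0.2]
grip_width: -0.0001
```

Request:
send_rows(
  motion=[
    [[1.5, -6, 0, 0, 0, 0, 0], [3, -12, 0, 0, 0, 0, 0], [4.5, -18, 0, 0, 0, 0, 0], [6, -24, 0, 0, 0, 0, 0], [7.5, -30, 0, 0, 0, 0, 0], [9, -36, 0, 0, 0, 0, 0], [11, -42, 0, 0, 0, 0, 0], [12.5, -48, 0, 0, 0, 0, 0], [14, -54, 0, 0, 0, 0, 0], [15, -58, 0, 0, 0, 0, 0], [15, -58, 0, 0, 0, 0, 0]],
  ],
)

```text
clock: 9.75
eef_pos: [0.4739, 0.0386, 0.0457]
tcp_rot: [-0.559, 0.559, -0.433, 0.433]
force: [0.1, 0.4, 0.0]
grip_width: 0.0
```

```bash
python3 - <<'E'
from workcell import *
import cv2,numpy as np
i=get_image('scene');f=cv2.cvtColor(i['frame'],cv2.COLOR_RGB2BGR);cv2.imwrite('pics/s7.png',cv2.resize(f[130:230,235:365],None,fx=6,fy=6,interpolation=cv2.INTER_CUBIC))
E
```

```text
(no output)
```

View pics/s7.png

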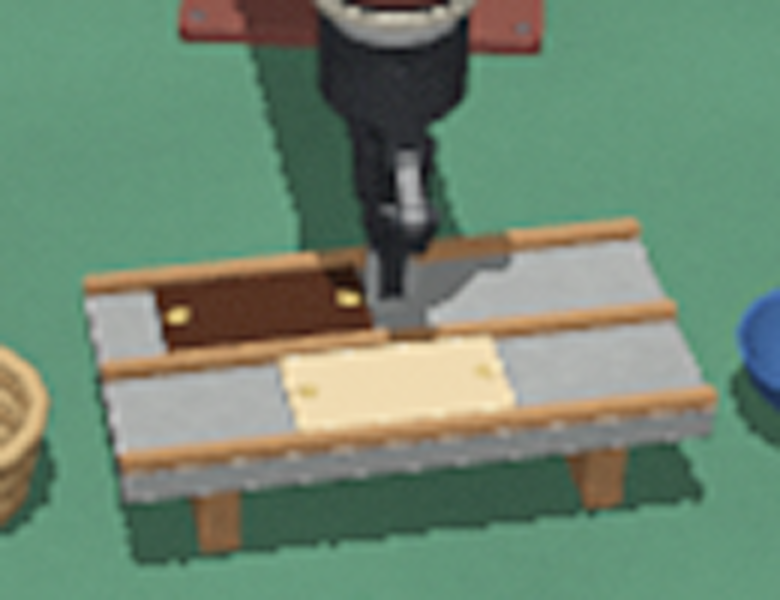

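The plate moved cleanly. Its eyelets are now at crop (178,316) and (347,298). I'll compute how far it has left to go.

```bash
cat >>h.py <<'E'
def wal(p,off):
    w=unp('scene',np.array(p)/6+np.array(off)-.42,.076);c=np.array([.51486,.04574]);a=.2542
    L=np.array([[np.cos(a),-np.sin(a)],[np.sin(a),np.cos(a)]]);e=(w-c)@L;print(e,e.mean(0))
E
python3 - <<'E'
from h import *
wal([(347,298),(178,316)],(235,130))
E
```

```text
[[-0.04091184 -0.01608164]
 [-0.04079775 -0.10543517]] [-0.04085479 -0.0607584 ]
```

Request:
send_rows(
  motion=[
    [[1.5, -6, 0, 0, 0, 0, 0], [3, -12, 0, 0, 0, 0, 0], [4.5, -18, 0, 0, 0, 0, 0], [6, -24, 0, 0, 0, 0, 0], [7.5, -30, 0, 0, 0, 0, 0], [9, -36, 0, 0, 0, 0, 0], [11, -42, 0, 0, 0, 0, 0], [12.5, -48, 0, 0, 0, 0, 0], [13.5, -53, 0, 0, 0, 0, 0], [14.5, -56, 0, 0, 0, 0, 0], [15, -58, 0, 0, 0, 0, 0], [15, -58, 0, 0, 0, 0, 0]],
  ],
)

```text
clock: 11.0
eef_pos: [0.4888, -0.0189, 0.0457]
tcp_rot: [-0.559, 0.559, -0.433, 0.433]
force: [0.5, 1.2, 0.4]
grip_width: -0.0002
```

```bash
python3 - <<'E'
from workcell import *
import cv2,numpy as np
i=get_image('scene');f=cv2.cvtColor(i['frame'],cv2.COLOR_RGB2BGR);cv2.imwrite('pics/s8.png',cv2.resize(f[130:230,235:365],None,fx=6,fy=6,interpolation=cv2.INTER_CUBIC))
E
```

```text
(no output)
```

View pics/s8.png

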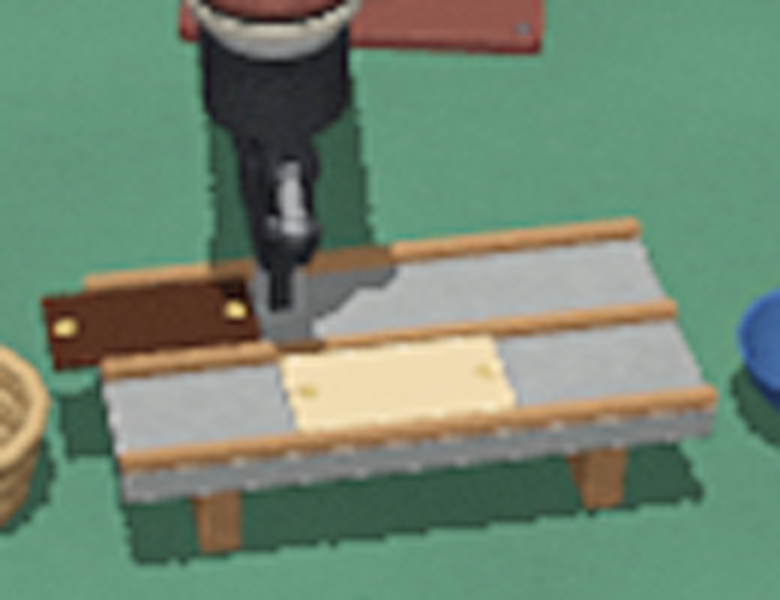

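```bash
python3 - <<'E'
from h import *
wal([(235,310),(65,327)],(235,130))
wal([(483,371),(308,391)],(235,130))
E
```

```text
[[-0.04077493 -0.07544223]
 [-0.04160817 -0.16441179]] [-0.04119155 -0.11992701]
[[ 0.03236886  0.04034403]
 [ 0.03308267 -0.0499529 ]] [ 0.03272576 -0.00480444]
```

Walnut is at y = −0.120, about 10 mm short of the target, and the maple plate hasn't moved. I'll push the last 10 mm slowly, back off, then raise.

Request:
send_rows(
  motion=[
    [[0.5, -2, 0, 0, 0, 0, 0], [1, -4, 0, 0, 0, 0, 0], [1.5, -6, 0, 0, 0, 0, 0], [2, -8, 0, 0, 0, 0, 0], [2.5, -9.5, 0, 0, 0, 0, 0], [2.5, -9.5, 0, 0, 0, 0, 0], [2.5, -9.5, 0, 0, 0, 0, 0]],
  ],
)

```text
clock: 11.75
eef_pos: [0.4913, -0.0282, 0.0457]
tcp_rot: [-0.559, 0.559, -0.433, 0.433]
force: [0.6, 0.3, 0.2]
grip_width: -0.0002
```

Request:
send_rows(
  motion=[
    [[-1, 4, 0, 0, 0, 0, 0], [-3, 12, 0, 0, 0, 0, 0], [-5, 20, 0, 0, 0, 0, 0], [-5, 20, 10, 0, 0, 0, 0], [-5, 20, 40, 0, 0, 0, 0], [-5, 20, 80, 0, 0, 0, 0], [-5, 40, 120, 0, 0, 0, 0], [-5, 70, 130, 0, 0, 0, 0], [-5, 100, 130, 0, 0, 0, 0], [-5, 110, 130, 0, 0, 0, 0], [-5, 110, 130, 0, 0, 0, 0], [-5, 110, 130, 0, 0, 0, 0]],
  ],
)

```text
clock: 12.95
eef_pos: [0.4862, 0.0808, 0.1757]
tcp_rot: [-0.559, 0.559, -0.433, 0.433]
force: [0.7, -0.6, 0.1]
grip_width: -0.0
```

```bash
python3 - <<'E'
from workcell import *
import cv2,numpy as np
i=get_image('scene');f=cv2.cvtColor(i['frame'],cv2.COLOR_RGB2BGR);cv2.imwrite('pics/s9.png',cv2.resize(f[130:230,235:365],None,fx=6,fy=6,interpolation=cv2.INTER_CUBIC))
i=get_image('top');f=cv2.cvtColor(i['frame'],cv2.COLOR_RGB2BGR);cv2.imwrite('pics/t9.png',cv2.resize(f[190:285,205:365],None,fx=5,fy=5,interpolation=cv2.INTER_CUBIC))
E
```

```text
(no output)
```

View pics/s9.png

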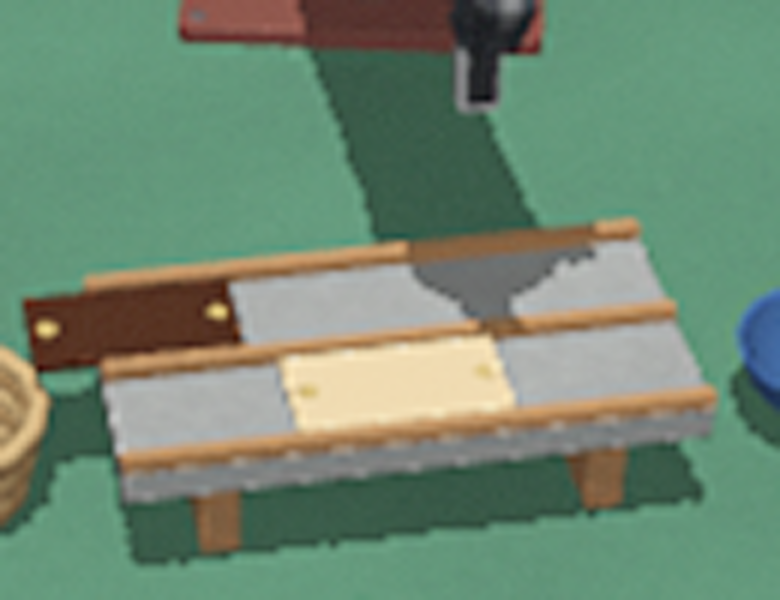

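View pics/t9.png

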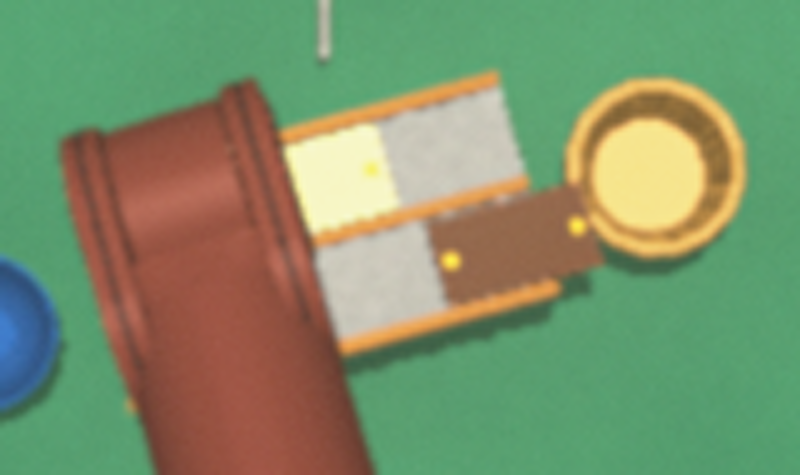

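```bash
python3 - <<'E'
from h import *
wal([(217,311),(47,328)],(235,130))
w=unp('top',np.array([(451,261),(578,226)])/5+[204.6,189.6],.076);a=.2515
L=np.array([[np.cos(a),-np.sin(a)],[np.sin(a),np.cos(a)]]);print(((w-[.51067,.04429])@L), ((w-[.51067,.04429])@L).mean(0))
E
```

```text
[[-0.04155217 -0.08480929]
 [-0.04238027 -0.17369069]] [-0.04196622 -0.12924999]
[[-0.03747381 -0.08477768]
 [-0.03743691 -0.17430993]] [-0.03745536 -0.1295438 ]
```

Both cameras give y ≈ −0.1294, inside the −0.142 to −0.118 band. The plate lies flat, and the basket and maple plate have not moved. The arm is clear, so I'm handing it in.

```bash
python3 -c "
from workcell import *
print(job_done())"
```

```text
the job is handed in; nothing more can be done
None
```

I pushed the walnut plate about 107 mm along its lane towards the basket, with closed fingertips behind its trailing edge, and handed the job in at about 13 s.

- **Position:** in the last pictures the scene and top cameras put the plate's centre at y = −0.1292 and −0.1295 m in the ledge frame. That is about 34–35 mm past the ledge end, against an allowed 23–47 mm. It lies flat and straight in its lane.
- **Everything else:** by eye, the maple plate, the basket and the parts of the bowl and screwdriver in view show no visible movement. I did not check the mallet, jar, bobbin or offcut at the end, but the arm worked well away from them. The arm was clear of everything at hand-in.
- **What disagreed:** the fingertips touched the lane floor only when the reported TCP height was about 43 mm, though the floor is 70 mm up. I found the floor by touch, peaking at about 34 N vertical, and pushed about 3 mm above it. The wrist camera's estimate along the lane was also about 4 mm off from the other two.

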